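# Shift the roller mixer into third gear

## Robot

A 6-joint arm with a two-finger parallel gripper is mounted at the origin on the work surface; the furniture and walls round the work are solid. World frame = base frame: x ahead of the robot, y to its left, z up, the work surface at z = 0. Lengths are in m, angles in degrees, forces in N, time in s.
With the tool pointing down it reaches from about 0.35 to 0.875 m from the base axis. Payload 15.5 kg.
Tool frame: the origin (TCP) lies on the mounting face of the last link; the fingertips stand 173 mm ahead of it and the grasp point (between the pads) lies 155 mm ahead of it (env.tcp_to_grasp is the distance from the TCP to the grasp point, in m); z points along the fingers, x is the direction in which the jaws open and shut, and the axes are right-handed (so a half turn about z gives the same grasp; the last joint's range is limited). The gripper opens to 85 mm and grips with 20 to 120 N. Pads are 22 mm wide; open, the fingers measure 114 mm over their backs; the gripper's body (76 mm by 85 mm) begins 54 mm behind the grasp point. The pads swing forward as they close: fully open they stand 13 mm farther back than shut.
Start: joints at [59.616, 28.281, 77.091, -0, 74.628, -5.472], TCP at [0.263, 0.567, 0.405] pointing down, gripper open.
Joint ranges: [-166.48, 166.48], [-47.26, 123.95], [12.59, 153.08], [-70.14, 250.14], [6.76, 159.57], [-176.63, 176.63]. Speed limits (degrees/s): [108.29, 108.29, 147.25, 172.46, 172.46, 172.46].

## Interface

Orientations are given as [roll, pitch, yaw] about the fixed x, y, z axes, in that order (R = Rz(yaw) Ry(pitch) Rx(roll)).
In Python, from station import env, imaging, finder gives the robot as it stands. The module is installed in compiled form; this text tells all that it offers.
- The arm moves only by the tool apply_moves, never from a script. Its argument "steps" is a list of rows, each a list of 2 entries, a list of its own where there are three numbers: the shift along the world's x, y, z in cm, then the turn, a rotation vector about the world's x, y, z in degrees. In form: [[[tx, ty, tz], [wx, wy, wz]], ...]. A call has 1 to 10 rows; each row shifts and turns the commanded pose from where the row before left it; what a row does not reach is not made up. A row lasts 1/10 s, in which the tool goes at most 50 mm and 8.59 degrees, less where a joint would pass 70% of its speed; a pose out of reach is approached as far as the arm can. A call is refused whole if a number of a shift passes 5 or a number of a turn 8.59, either way. A call with a gripper value outside its range is refused whole. "grip" is the finger opening in cm, from 0 to 8.54, set as the call begins (left out, the last holds). The fingers move at their own pace and stop on an object; "newtons" is the grip in N (left out, the last holds). Time passes only in rows, so rows that do not move let the fingers close. It gives the time, the measured TCP pose, the force and the opening at its end, in the units of the state.
- env.read_state(): the state, without advancing time (a new reading comes with each control period).
- imaging.camera(name): name is "scene" or "side" or "wrist"; returns the picture (420x560x3 uint8, red, green, blue); there is no depth.
- imaging.get_calibration(name): a dict with "K" (3x3 intrinsics, pixels), "cam_to_world" (4x4, takes a point from camera to world coordinates). Camera axes: x right, y up, looking along -z (the intrinsics and any distortion apply to the point x, -y, -z); pixel columns grow to the right and rows downward; lengths in m; the calibration is good to about 2 mm. A picture is of the moment at which its call begins: read the wrist's pose just before it. get_calibration takes no time and is no camera call; for the wrist camera it gives the pose at the moment of the call.
- env.hand_in(): hands the job in, once; it reports no verdict.
Trained networks look in the newest picture that a camera, given by its name, has taken for a name from the list of things; names that differ only in an ending like _2 or _b are one class to them, and where a whole thing is asked for, a point or a joint stands for the part that bears it (a point fixed in the world has none). Each returns a list of dicts, best first, with "score" (0 to 1); they miss things now and then, are a little off and sometimes report something else, mostly with a low value. They report only what shows in the picture. A call takes as long as a camera call.
- finder.look_for(camera, query): "point" ([x, y, z] in m, in world coordinates, good to about 4 mm: the middle of the surface that is visible of it).
- finder.cut_out(camera, query): "mask" (420x560 bool, what is visible of it).
The state is a dict: "time_s": time; "qpos": joint angles; "qvel": joint speeds; "joint_torque": joint torques, N m; "position": TCP position; "orientation": TCP orientation; "force": force on the tool from outside, world axes, zero at the start; "wrist_torque": the same for the moment, N m; "width": finger opening in m.
Only numpy, scipy, OpenCV 4.12 (cv2) and the standard library are available. Lean on these libraries where they do the work, as an engineer would, in place of code of your own. Each camera call takes 0.05 s, during which the arm holds its last target.

## Task

Shift the roller mixer into third gear by pushing its gearstick with the fingertips: it stands in the second slot (left, towards the robot), so push it to the middle lane of the H-shaped gate, across to the right, then forward, away from the robot, fully home in the slot marked with three dots. Never let the stick go into the first or the fourth slot on the way, and do not pinch it between the fingers. Leave the two vials and the dropper bottle standing where they are, neither lifted nor pushed about.

Things in the scene. Friction and masses are not known exactly. Their poses are not given: they have to be found in the camera images.
- mixer: roller mixer, fixed: white drive box 134 (x) x 130 (y) x 88 mm high, an aluminium gate plate on it (84 x 88 mm, upper face at 95 mm); on its left a bed with two black rollers (to y = +223 mm, 62 mm high). Origin on the table under the gate's centre; x points forward (away from the robot), y left, z up; turned about z by -0.15 to 0.35 rad.
- gate_center (a point): centre of the H-shaped gate, on the plate's upper face. In the mixer's frame two channels, 18 mm wide, run along x at y = +18 (left) and -18 mm (right) to x = +-26 mm; the cross lane, 20 mm wide, joins them at x = 0. Slots, marked by black dots beyond their ends: first = left forward, second = left rear, third = right forward, fourth = right rear.
- third_slot (a point): where the stick's axis passes the plate's upper face when it is home in the third slot, about 20 mm forward and 18 mm right of the gate's centre
- stick_pivot (a point): cross joint of the gearstick inside the box, under the gate's centre, 30 mm above the table. The stick tilts about it and stays where it is left; friction must be overcome with about 2 N at the grip.
- grip_center (a point): centre of the gearstick's black grip, 114 mm above the pivot along the stick: a square bar 22 x 22 mm, 62 mm long along the stick, with a low domed red cap ending 38 mm above this point. Upright, the grip reaches from 113 to 175 mm above the table, the cap to 182 mm; below it is a 12 mm steel rod. Axes: x forward, y left, z up along the stick.
- across (a joint): sideways tilt of the gearstick, rad, positive to the right: about -0.27 in the left channel, 0 in the middle, +0.27 in the right channel (play about 0.05 each way in a channel)
- shift (a joint): forward tilt of the gearstick, rad, positive forward: 0 in the cross lane (play about 0.06 each way there), about +0.29 at the end of the forward slots, -0.29 at the end of the rear slots. It starts between -0.29 and -0.20 in the second slot.
- pad_front: forward side face of the grip (20 mm wide, 62 mm long, moves with the stick), origin at its centre
- pad_back: rear side face of the grip (towards the robot), likewise
- pad_left: left side face of the grip, likewise
- pad_right: right side face of the grip, likewise
- vial_red: loose bystander: sample vial with a red cap, 27 mm across, 58 mm high, standing right of the mixer; origin at the centre of its underside
- vial_green: loose bystander: sample vial with a green cap, 27 mm across, 58 mm high, standing just beyond the roller bed, on its far side; origin at the centre of its underside
- dropper: loose bystander: amber dropper bottle with a black rubber bulb, 36 mm across, 101 mm high, standing right of the mixer; origin at the centre of its underside

How it is judged:
By the outcome, as a careful person would: the job done as asked, in the order asked, and still so for the second after the job is handed in, with the robot touching nothing.
It also fails if it takes over 72 s, if anything falls off the work surface, if the arm or the gripper's body presses on something with over 40 N, if the wrist force passes 120 N, or if a joint passes its speed limit or range.

## Working session

There is one attempt and no reset: what is moved stays moved. The work goes in short steps, Python scripts to look and compute and a tool call to move; the robot and the scene stay as the last step left them, time stands still between calls to the robot, and variables do not carry over. Pictures are saved under pics/ and viewed, and the job is handed in when it is done.

Besides the shell and the picture viewer there is one more tool, called as name(argument=value, ...) on one line, values as JSON. apply_moves: Moves the arm, as the interface text tells. Its arguments: {"type":"object","properties":{"steps":{"type":"array","items":{"type":"array"}},"grip":{"type":"number"},"newtons":{"type":"number"}},"required":["steps"]}

```bash
mkdir -p pics
cat > h.py <<'E'
from station import env, imaging, finder
import numpy as np, cv2
def snap(c,n):
    im=imaging.camera(c); cv2.imwrite(f'pics/{n}.png',im[:,:,::-1]); return im
def proj(c,p):
    k=imaging.get_calibration(c); K=np.array(k['K']); T=np.linalg.inv(np.array(k['cam_to_world']))
    q=T[:3,:3]@np.array(p)+T[:3,3]; q=np.array([q[0],-q[1],-q[2]]); u=K@q; return u[:2]/u[2]
E
python3 - <<'E'
from h import *
print(env.read_state())
for c in ['scene','side']:
    snap(c,c+'0'); 
    k=imaging.get_calibration(c); print(c,k)
    for q in ['mixer','gate_center','third_slot','grip_center','pad_front','pad_right','pad_back','pad_left','vial_red','vial_green','dropper']:
        r=finder.look_for(c,q)
        print(c,q,[(np.round(a['point'],4).tolist(),round(float(a['score']),2)) for a in r[:2]])
E
```

```text
{'time_s': 0.0, 'qpos': array([ 5.96169186e+01,  2.83123262e+01,  7.71288276e+01, -5.60778013e-04,
        7.46278660e+01, -5.47387335e+00]), 'qvel': array([ 0.03228888,  0.033643  , -0.01249434, -0.1303141 , -0.17409942,
        0.00289302]), 'joint_torque': array([-5.53953563e-03, -8.82180762e+01, -3.83873641e+01, -2.74855811e-04,
        1.01325125e-02,  1.44452797e-04]), 'position': array([0.26317511, 0.56670974, 0.40411786]), 'orientation': array([-1.79993954e+02,  6.87565768e-02,  6.50909446e+01]), 'force': array([-0.46194489, -0.38342358,  0.03963161]), 'wrist_torque': array([-0.03029872, -0.01309241,  0.0515628 ]), 'width': 0.08525628585046338}
scene {'K': array([[521.76645759,   0.        , 276.61949833],
       [  0.        , 521.76645759, 206.84341347],
       [  0.        ,   0.        ,   1.        ]]), 'cam_to_world': array([[-0.87057879,  0.19373631, -0.45228179, -0.03709176],
       [-0.49191536, -0.36247003,  0.79160265,  0.97998094],
       [-0.01057642,  0.91163684,  0.41086058,  0.54594087],
       [ 0.        ,  0.        ,  0.        ,  1.        ]])}
scene mixe
[... 766 characters left out ...]
   [-0.18110891,  0.52864564, -0.8292969 , -0.58536501],
       [ 0.0228382 ,  0.84527489,  0.53384341,  0.55900654],
       [ 0.        ,  0.        ,  0.        ,  1.        ]])}
side mixer [([0.4437, -0.0155, 0.0849], 0.8)]
side gate_center [([0.4417, -0.0164, 0.0802], 0.92)]
side third_slot [([0.4428, -0.0139, 0.0826], 0.62)]
side grip_center [([0.4285, 0.0428, 0.1408], 0.56)]
side pad_front []
side pad_right [([0.4298, 0.0391, 0.1389], 0.84)]
side pad_back []
side pad_left [([0.4443, -0.0132, 0.0844], 0.68)]
side vial_red [([0.3923, -0.086, 0.0391], 0.83)]
side vial_green [([0.4484, -0.0147, 0.0857], 0.37)]
side dropper [([0.44, -0.0155, 0.084], 0.73), ([0.4176, -0.1333, 0.0493], 0.68)]
```

View pics/scene0.png

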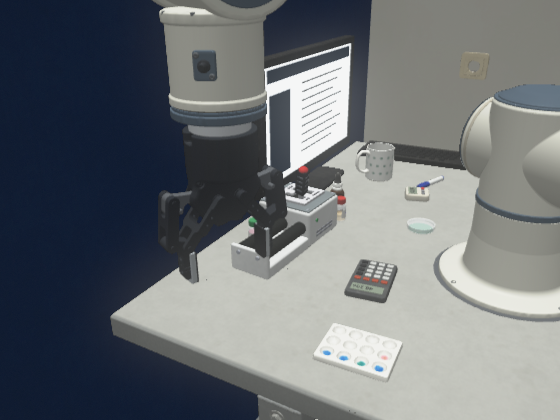

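View pics/side0.png

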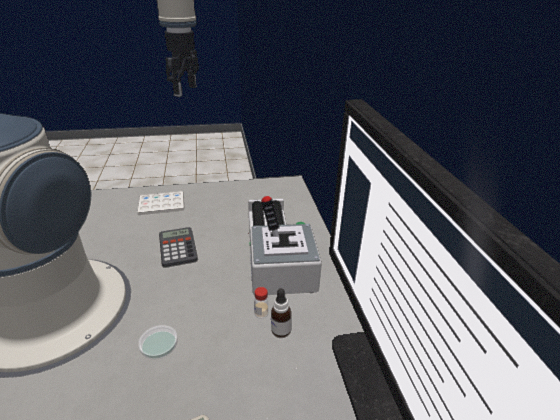

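The side view shows the gate plate at about (287,240) with the stick leaning left and towards the robot, red cap at (267,200). The red vial is at (261,300) and the dropper at (281,312). A monitor stands at the far side. I'll zoom in to get the mixer's pose.

Run:
```python
from h import *
im=cv2.imread('pics/side0.png')[185:345,235:335]; cv2.imwrite('pics/side0c.png',cv2.resize(im,None,fx=3.7,fy=3.7,interpolation=cv2.INTER_CUBIC))
im=cv2.imread('pics/scene0.png')[160:280,225:355]; cv2.imwrite('pics/scene0c.png',cv2.resize(im,None,fx=5,fy=5,interpolation=cv2.INTER_CUBIC))
snap('wrist','wrist0')
```

```text
(no output)
```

View pics/side0c.png

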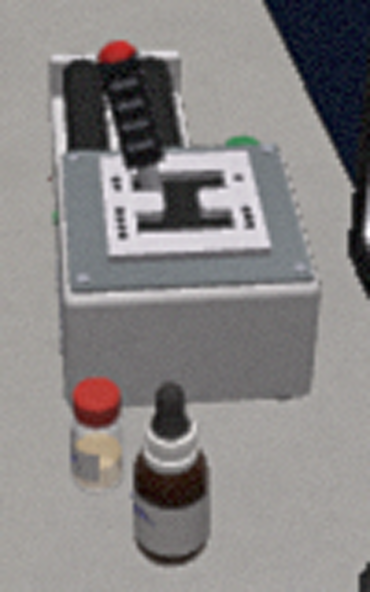

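View pics/scene0c.png

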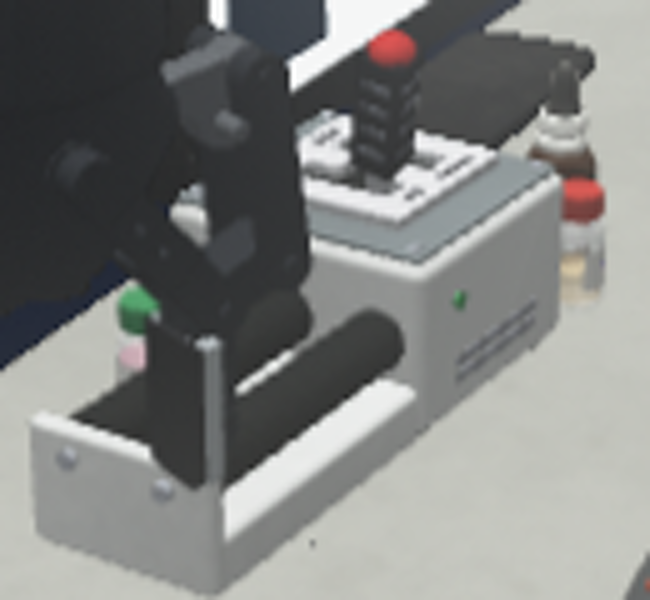

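View pics/wrist0.png

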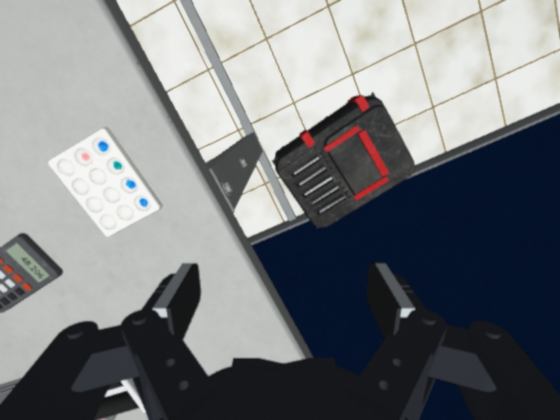

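```bash
cat > fit.py <<'E'
from h import *
from scipy.optimize import least_squares
def W(p,m):
    x,y,t=p; c,s=np.cos(t),np.sin(t); return [x+c*m[0]-s*m[1],y+s*m[0]+c*m[1],m[2]]
def fit(obs):
    f=lambda p: np.concatenate([proj(c,W(p,m))-np.array(uv) for c,m,uv in obs])
    r=least_squares(f,[.45,.03,0]); return r.x, r.fun.reshape(-1,2)
E
python3 - <<'E'
from fit import *
P=[((-.042,.044,.095),(108,155)),((.042,.044,.095),(255,150)),((.042,-.044,.095),(271,248)),((-.042,-.044,.095),(107,255))]
obs=[('side',m,(235+u/3.7,185+v/3.7)) for m,(u,v) in P]
p,r=fit(obs); print(p,r)
obs2=obs+[('side',(-.067,-.065,0.0),(235+66/3.7,185+395/3.7)),('side',(.067,-.065,0.0),(235+305/3.7,185+397/3.7)),
 ('scene',(-.067,.065,0),(225+425/5,160+428/5)),('scene',(-.067,-.065,0),(225+558/5,160+328/5)),('scene',(-.042,.044,.095),(225+408/5,160+215/5))]
p,r=fit(obs2); print(p,r)
E
```

```text
[ 0.45741015  0.02144838 -0.12830167] [[-0.38592782 -0.25710025]
 [-0.23080939  0.60785596]
 [ 0.06491919  0.45933605]
 [ 0.49292214 -0.72262337]]
[ 0.45548366  0.02295367 -0.08191141] [[-2.34107098 -0.02781424]
 [-2.35168418 -0.221237  ]
 [-0.17756003 -0.60364516]
 [ 0.48862752 -0.5049252 ]
 [-0.29603967  6.46345621]
 [ 1.76575125  2.14376079]
 [-2.35898869  4.40443034]
 [-0.20311088  1.72398188]
 [-3.31905182  0.70777955]]
```

apply_moves(steps=[[[1.1,-4.6,0.2],[0,0,1.6]],[[1.1,-4.6,0.2],[0,0,1.6]],[[1.1,-4.6,0.2],[0,0,1.6]],[[1.1,-4.6,0.2],[0,0,1.6]],[[1.1,-4.6,0.2],[0,0,1.6]],[[1.1,-4.6,0.2],[0,0,1.6]],[[1.1,-4.6,0.2],[0,0,1.6]],[[1.1,-4.6,0.2],[0,0,1.6]],[[1.1,-4.6,0.2],[0,0,1.6]],[[1.0,-4.6,0.2],[0,0,1.6]]], grip=0, newtons=30)

```text
time_s: 2.25
position: [0.3723, 0.1051, 0.4251]
orientation: [179.9, -0.0, 81.2]
force: [1.8, -0.2, -0.1]
width: 0.0003
```

apply_moves(steps=[[[0.5,-2.6,0],[0,0,1.5]],[[0,-2.0,0],[0,0,0]],[[0,0,0],[0,0,0]],[[0,0,0],[0,0,0]],[[0,0,0],[0,0,0]]])

```text
time_s: 2.75
position: [0.3772, 0.0614, 0.4247]
orientation: [180.0, -0.0, 82.6]
force: [0.7, 1.0, 0.4]
width: 0.0001
```

Run:
```python
from h import *
s=env.read_state(); print(s['time_s'],s['position'],s['orientation'],s['width'],s['force'])
a=snap('scene','s1'); b=snap('side','d1'); c=snap('wrist','w1')
A=cv2.resize(a[130:280,200:390],(760,600),interpolation=2); cv2.imwrite('pics/s1c.png',A[:,:,::-1])
B=cv2.resize(b[150:310,195:345],(560,597),interpolation=2); cv2.imwrite('pics/d1c.png',B[:,:,::-1])
for q in ['grip_center','pad_left','gate_center','mixer']:
  for c in ['scene','side','wrist']:
    print(q,c,[(np.round(a['point'],4).tolist(),round(float(a['score']),2)) for a in finder.look_for(c,q)[:2]])
```

```text
2.75 [0.37722054 0.06138099 0.42473598] [ 1.79991473e+02 -1.02706911e-02  8.26145117e+01] 0.00010444301586753561 [0.72736061 0.97632625 0.38854007]
grip_center scene [([0.4289, 0.0604, 0.1433], 0.59)]
grip_center side [([0.4302, 0.0425, 0.1453], 0.84)]
grip_center wrist [([0.4184, 0.0492, 0.1332], 0.71)]
pad_left scene [([0.429, 0.0621, 0.1427], 0.53)]
pad_left side []
pad_left wrist []
gate_center scene []
gate_center side [([0.4438, -0.0167, 0.0827], 0.9)]
gate_center wrist [([0.4209, 0.0771, 0.0643], 0.65)]
mixer scene [([0.4223, 0.0887, 0.0579], 0.97)]
mixer side [([0.4427, -0.0146, 0.0847], 0.67)]
mixer wrist [([0.4258, 0.0843, 0.0606], 0.73)]
```

View pics/s1c.png

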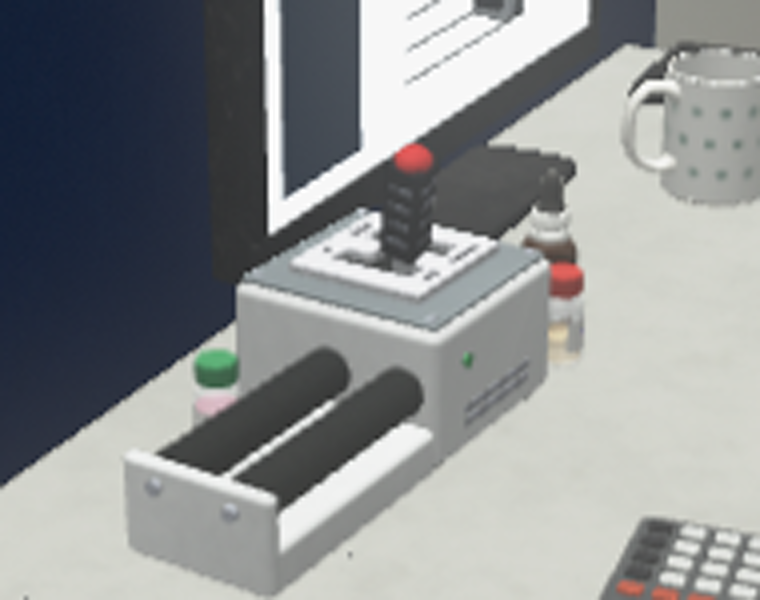

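View pics/d1c.png

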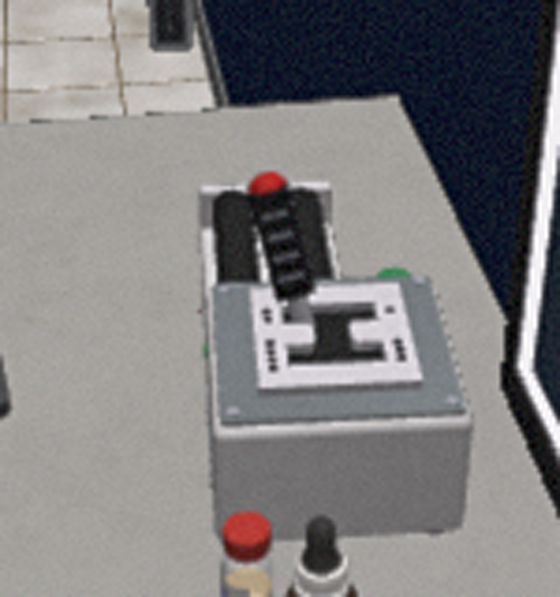

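View pics/w1.png

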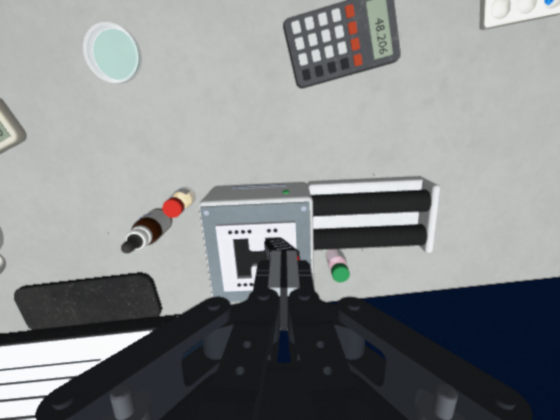

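Run:
```python
from fit import *
RL,FL,FR,RR=(-.042,.044,.095),(.042,.044,.095),(.042,-.044,.095),(-.042,-.044,.095)
sd=[('side',m,(195+u/3.733,150+v/3.733)) for m,(u,v) in [(RL,(250,288)),(FL,(409,283)),(FR,(424,379)),(RR,(259,389))]]
sc=[('scene',m,(200+u/4,130+v/4)) for m,(u,v) in [(RL,(423,294)),(RR,(497,240)),(FL,(293,264))]]
wr=[('wrist',m,uv) for m,uv in [(RL,(295,223)),(RR,(216,226))]]
for o in (sd,sc,sd+sc,sd+sc+wr):
    p,r=fit(o); print(p,np.round(r,1).tolist())
# stick fit: cap top & grip
from scipy.optimize import least_squares
def stick(p,a,s,l):
    d=np.array([np.tan(s),-np.tan(a),1]); d/=np.linalg.norm(d); v=d*l; w=W(p,(v[0],v[1],0)); return [w[0],w[1],.03+v[2]]
# cap centre (approx 0.147 along)
ob=[('side',.147,(195+267/3.733,150+185/3.733)),('scene',.147,(200+414/4,130+160/4))]
f=lambda q: np.concatenate([proj(c,stick(p,q[0],q[1],l))-np.array(uv) for c,l,uv in ob])
r=least_squares(f,[-.27,-.25]); print(r.x,r.fun, stick(p,*r.x,.147),stick(p,*r.x,.114))
```

```text
[ 0.45695607  0.02114824 -0.10500824] [[1.2, -0.1], [-1.6, 0.2], [0.0, 0.7], [0.4, -0.6]]
[ 0.45281906  0.02146473 -0.0329178 ] [[0.3, 0.1], [0.4, -0.1], [-0.7, -0.1]]
[ 0.45529989  0.01959808 -0.0793583 ] [[-0.0, 0.7], [-2.8, 0.4], [-0.1, 1.0], [0.2, 0.4], [-1.6, -0.3], [0.1, -0.1], [-1.5, -1.1]]
[ 0.45495012  0.02085778 -0.08691785] [[-0.1, 0.2], [-2.9, 0.1], [-0.6, 0.7], [-0.2, -0.1], [-1.9, -0.1], [0.1, 0.2], [-1.7, -1.0], [-0.1, 0.2], [-0.7, 0.4]]
[-0.25394696 -0.24251766] [-0.75483186 -0.41958785 -0.43826282 -0.76512393] [np.float64(0.4239652271079681), np.float64(0.05960879119749196), np.float64(0.16837375424562354)] [np.float64(0.4309210189171709), np.float64(0.05090958515220784), np.float64(0.1373102583945652)]
```

```bash
cat >> fit.py <<'E'
def unp(c,uv,z):
    k=imaging.get_calibration(c); K=np.array(k['K']); T=np.array(k['cam_to_world'])
    r=np.linalg.inv(K)@np.array([uv[0],uv[1],1]); d=T[:3,:3]@np.array([r[0],-r[1],-r[2]]); o=T[:3,3]
    return o+d*(z-o[2])/d[2]
E
python3 - <<'E'
from fit import *
im=cv2.imread('pics/w1.png'); cv2.imwrite('pics/w1c.png',cv2.resize(im[165:305,180:445],None,fx=3,fy=3,interpolation=2))
def yaw(c,a,b,z):
    A,B=unp(c,a,z),unp(c,b,z); d=B-A; print(c,A,B,-np.arctan2(d[0],d[1]))
yaw('wrist',(205,203),(310,200),.088)
yaw('wrist',(216,226),(295,223),.095)
yaw('wrist',(310,182),(420,178),.05)
S=lambda u,v:(200+u/4,130+v/4)
yaw('scene',S(546,375),S(272,592),.0)   # base rear edge
yaw('scene',S(548,262),S(437,328),.088)
E
```

```text
wrist [ 0.3832164 -0.0270302  0.088    ] [0.3946867  0.08785014 0.088     ] -0.09951577410634943
wrist [ 0.40896619 -0.01845165  0.095     ] [0.41667542 0.06845846 0.095     ] -0.08847189322256578
wrist [0.38433072 0.09214068 0.05      ] [0.39648825 0.22361034 0.05      ] -0.09221171835334412
scene [ 0.39076158 -0.05390229  0.        ] [0.41214419 0.23094176 0.        ] -0.07492722481070106
scene [ 0.37821742 -0.01981381  0.088     ] [0.39405068 0.08836038 0.088     ] -0.14533619439464684
```

View pics/w1c.png

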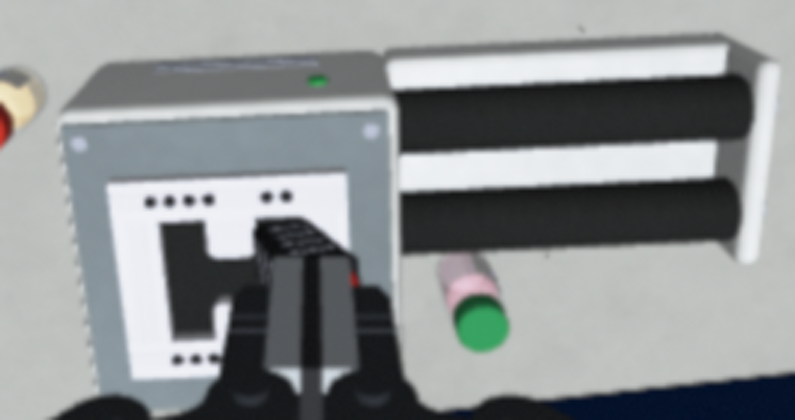

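apply_moves(steps=[[[0,0,-2.8],[0,0,1]],[[0,0,-2.8],[0,0,1]],[[0,0,-2.8],[0,0,0]],[[0,0,-2.8],[0,0,0]],[[1,-0.1,0],[0,0,0]],[[0,0,0],[0,0,0]],[[0,0,0],[0,0,0]]])

```text
time_s: 4.2
position: [0.3881, 0.0598, 0.3138]
orientation: [179.9, -0.0, 84.6]
force: [0.6, 0.2, -0.5]
width: -0.0004
```

```bash
cat > look.py <<'E'
import sys
from fit import *
n=sys.argv[1]; P=(.456,.021,-.09)
s=env.read_state(); d=s['position'][:2]-np.array(P[:2]); c,sn=np.cos(P[2]),np.sin(P[2])
print(s['time_s'],s['position'],s['orientation'],'mixer xy mm',1000*np.round([c*d[0]+sn*d[1],-sn*d[0]+c*d[1]],4),'F',s['force'])
a=snap('scene','s'+n); b=snap('side','d'+n)
A=cv2.resize(a[130:250,230:370],(560,480),interpolation=2)
B=cv2.resize(b[170:310,215:345],(446,480),interpolation=2)[:,:]
im=np.hstack([cv2.resize(A,(430,369)),cv2.resize(B,(343,369))]); cv2.imwrite(f'pics/c{n}.png',im[:,:,::-1])
E
python3 look.py 2
```

```text
4.2 [0.38810418 0.05978565 0.31378056] [ 1.79897801e+02 -9.35197236e-03  8.45773852e+01] mixer xy mm [-71.1  32.5] F [ 0.56877336  0.21692726 -0.45964368]
```

View pics/c2.png

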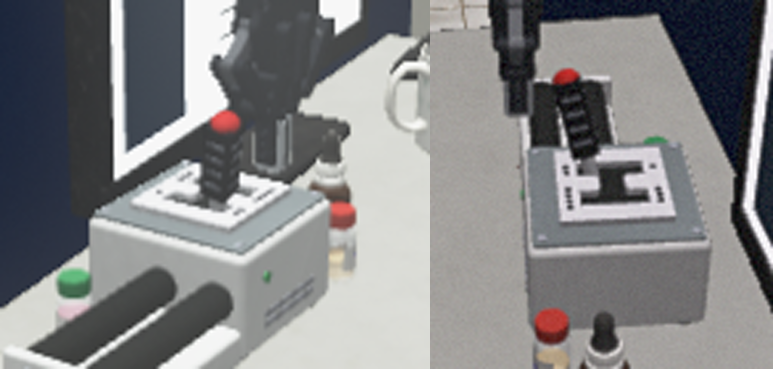

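The fingers stand behind the grip, on the robot's side, at about (515,100) in the right panel. Now I'll push forward.

apply_moves(steps=[[[0.5,-0.05,0],[0,0,0]],[[0.5,-0.05,0],[0,0,0]],[[0.5,-0.05,0],[0,0,0]],[[0.5,-0.05,0],[0,0,0]],[[0.5,-0.05,0],[0,0,0]],[[0.5,-0.04,0],[0,0,0]],[[0.5,-0.04,0],[0,0,0]],[[0.5,-0.04,0],[0,0,0]],[[0,0,0],[0,0,0]],[[0,0,0],[0,0,0]]])

```text
time_s: 5.3
position: [0.4274, 0.0561, 0.3127]
orientation: [180.0, 0.0, 84.6]
force: [-0.1, 0.9, -0.6]
width: -0.0001
```

```bash
python3 look.py 3
```

```text
5.3 [0.42740849 0.0561247  0.31265514] [1.79985807e+02 6.52818485e-04 8.45853441e+01] mixer xy mm [-31.6  32.4] F [-0.09016538  0.93713163 -0.62472349]
```

View pics/c3.png

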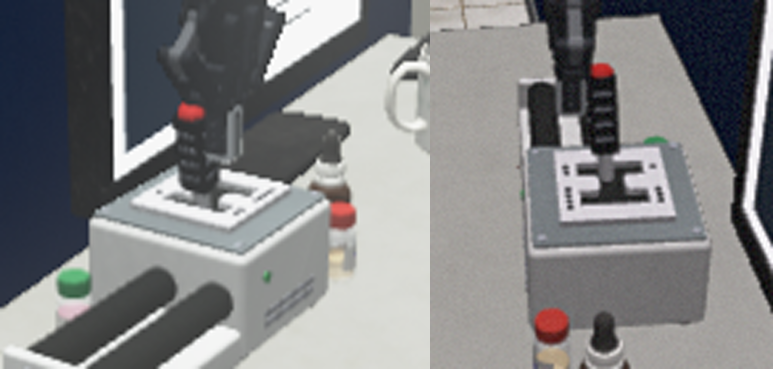

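```bash
cat > tilt.py <<'E'
import sys
from fit import *
from scipy.optimize import least_squares
P=(.456,.021,-.09)
def stick(p,a,s,l):
    d=np.array([np.tan(s),-np.tan(a),1]); d/=np.linalg.norm(d); v=d*l; w=W(p,(v[0],v[1],0)); return [w[0],w[1],.03+v[2]]
def red(c,near=None):
    im=cv2.imread(f'pics/{c}.png').astype(int); m=((im[:,:,2]>120)&(im[:,:,1]<70)&(im[:,:,0]<70)).astype(np.uint8)
    n,l,st,ce=cv2.connectedComponentsWithStats(m)
    return [(ce[i].round(1).tolist(),st[i,4]) for i in range(1,n) if st[i,4]>8]
n=sys.argv[1]
cand={}
for c,k in (('scene','s'),('side','d')):
    pr=proj(c,stick(P,0,0,.147)); r=[x for x in red(k+n) if abs(x[0][0]-pr[0])<40 and abs(x[0][1]-pr[1])<35 ]
    print(c,r,pr); cand[c]=min(r,key=lambda x:x[0][1])[0] if r else None
ob=[(c,uv) for c,uv in cand.items() if uv]
for o in (ob,):
    f=lambda q: np.concatenate([proj(c,stick(P,q[0],q[1],.148))-np.array(uv) for c,uv in o])
    r=least_squares(f,[0,0]); print('across,shift',r.x,r.fun)
E
python3 tilt.py 2; python3 tilt.py 3
python3 - <<'E'
import cv2
im=cv2.imread('pics/d3.png')[190:265,250:320]; cv2.imwrite('pics/d3c.png',cv2.resize(im,None,fx=8,fy=8,interpolation=2))
E
```

```text
scene [] [297.95729632 157.69576355]
side [([265.9, 198.5], np.int32(33))] [285.52048002 204.36508162]
across,shift [-0.26080184 -0.24701229] [1.81898940e-12 1.13971055e-11]
scene [([290.3, 166.7], np.int32(13))] [297.95729632 157.69576355]
side [([279.6, 196.3], np.int32(29))] [285.52048002 204.36508162]
across,shift [-0.29134875 -0.05523599] [-0.04885944 -0.39970855 -0.18063503 -0.69881076]
```

View pics/d3c.png

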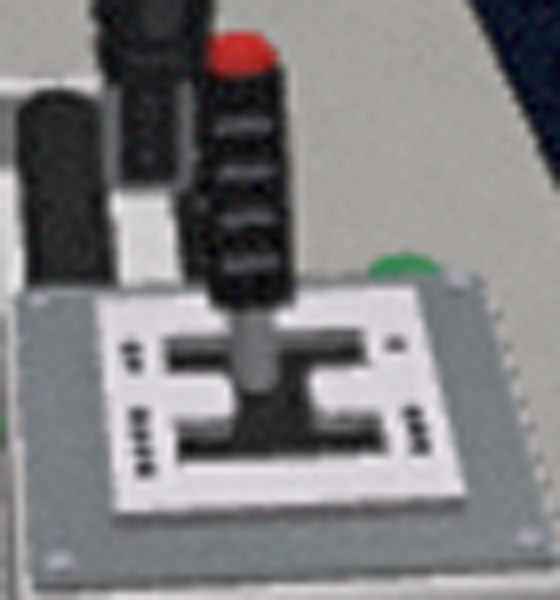

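Shift is about -0.05, so the rod sits at the rear edge of the lane. Another 6 mm should centre it.

apply_moves(steps=[[[0.3,-0.03,0],[0,0,0]],[[0.3,-0.03,0],[0,0,0]],[[0,0,0],[0,0,0]],[[0,0,0],[0,0,0]]])

```text
time_s: 5.8
position: [0.4334, 0.0555, 0.3127]
orientation: [180.0, -0.0, 84.6]
force: [0.2, 0.0, 0.3]
width: -0.0004
```

```bash
python3 look.py 4; python3 tilt.py 4
python3 - <<'E'
import cv2
im=cv2.imread('pics/d4.png')[190:265,250:320]; cv2.imwrite('pics/d4c.png',cv2.resize(im,None,fx=8,fy=8,interpolation=2))
E
```

```text
5.8 [0.43335197 0.05554664 0.31267375] [ 1.79992312e+02 -5.29009550e-04  8.45854293e+01] mixer xy mm [-25.7  32.4] F [0.15864568 0.01840232 0.26025871]
scene [] [297.95729632 157.69576355]
side [([282.6, 196.1], np.int32(31))] [285.52048002 204.36508162]
across,shift [-0.25586286 -0.01379496] [-5.68434189e-14  0.00000000e+00]
```

View pics/d4c.png

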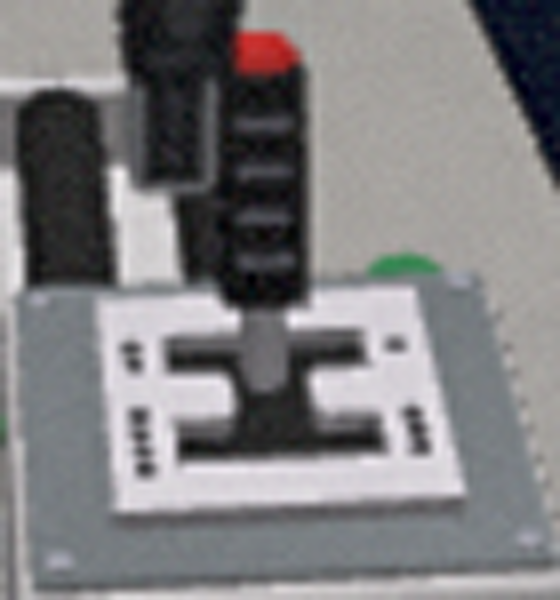

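The rod is now centred in the lane, at about (265,350) of the 8x crop. I'll back off and go round to the grip's left side.

apply_moves(steps=[[[-1.5,0.13,0],[0,0,0]],[[-1.5,0.14,0.5],[0,0,0]],[[0.23,2.6,0],[0,0,0]],[[0.24,2.6,0],[0,0,0]],[[0,0,0],[0,0,0]],[[2.7,-0.24,0],[0,0,0]],[[2.7,-0.25,0],[0,0,0]],[[0,0,0],[0,0,0]],[[0,0,0],[0,0,0]]])

```text
time_s: 6.8
position: [0.4616, 0.1049, 0.3177]
orientation: [-180.0, 0.0, 84.6]
force: [-0.2, -0.8, -0.2]
width: 0.0004
```

```bash
python3 look.py 5; python3 tilt.py 5
```

```text
6.8 [0.46160648 0.10494434 0.31769216] [-1.79973199e+02  1.00665658e-02  8.45707858e+01] mixer xy mm [-2.  84.1] F [-0.18058027 -0.78544882 -0.24619718]
scene [] [297.95729632 157.69576355]
side [([281.9, 196.0], np.int32(38))] [285.52048002 204.36508162]
across,shift [-0.26227782 -0.02291961] [0. 0.]
```

View pics/c5.png

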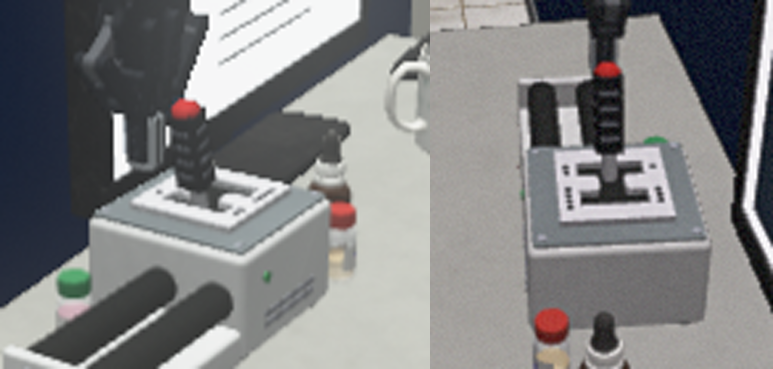

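The fingers stand to the left of the grip, so I'll push right.

apply_moves(steps=[[[-0.06,-0.7,0],[0,0,0]],[[-0.06,-0.7,0],[0,0,0]],[[-0.05,-0.5,0],[0,0,0]],[[-0.05,-0.5,0],[0,0,0]],[[-0.04,-0.5,0],[0,0,0]],[[-0.04,-0.5,0],[0,0,0]],[[-0.05,-0.5,0],[0,0,0]],[[-0.05,-0.5,0],[0,0,0]],[[-0.05,-0.5,0],[0,0,0]],[[0,0,0],[0,0,0]]])

```text
time_s: 7.9
position: [0.4574, 0.0558, 0.3177]
orientation: [-180.0, 0.0, 84.6]
force: [0.5, 0.7, 0.1]
width: 0.0002
```

```bash
python3 look.py 6; python3 tilt.py 6
```

```text
7.9 [0.45740231 0.05579315 0.31765055] [-1.79991700e+02  9.43409315e-03  8.45597081e+01] mixer xy mm [-1.7 34.8] F [0.5090472  0.71832391 0.0599952 ]
scene [] [297.95729632 157.69576355]
side [([283.3, 201.4], np.int32(53))] [285.52048002 204.36508162]
across,shift [-0.06734401 -0.02229237] [0. 0.]
```

View pics/c6.png

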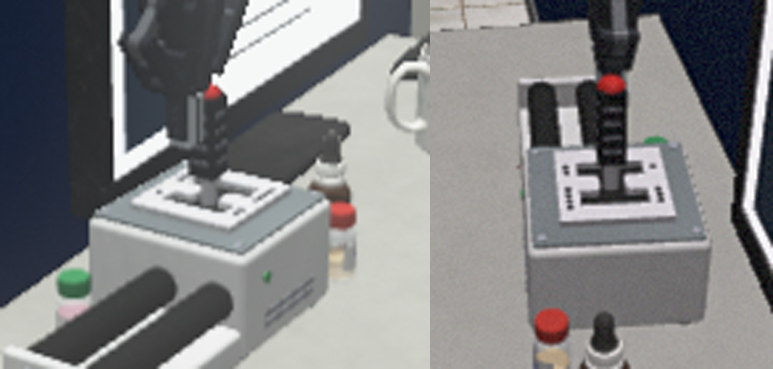

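apply_moves(steps=[[[-0.05,-0.5,0],[0,0,0]],[[-0.05,-0.5,0],[0,0,0]],[[-0.04,-0.5,0],[0,0,0]],[[-0.04,-0.5,0],[0,0,0]],[[-0.05,-0.5,0],[0,0,0]],[[-0.05,-0.5,0],[0,0,0]],[[-0.04,-0.5,0],[0,0,0]],[[0,-0.1,0],[0,0,0]],[[0,0,0],[0,0,0]],[[0,0,0],[0,0,0]]])

```text
time_s: 9.0
position: [0.4543, 0.0204, 0.3177]
orientation: [-180.0, 0.0, 84.6]
force: [-0.7, 0.7, 0.6]
width: 0.0001
```

```bash
python3 look.py 7; python3 tilt.py 7
```

```text
9.0 [0.4542635  0.02035008 0.31766461] [-1.79996894e+02  5.36897139e-03  8.45851371e+01] mixer xy mm [-1.7 -0.8] F [-0.68574868  0.70178627  0.57497933]
scene [] [297.95729632 157.69576355]
side [([285.4, 213.8], np.int32(65))] [285.52048002 204.36508162]
across,shift [ 0.20042601 -0.02134803] [2.78532752e-12 1.20508048e-11]
```

View pics/c7.png

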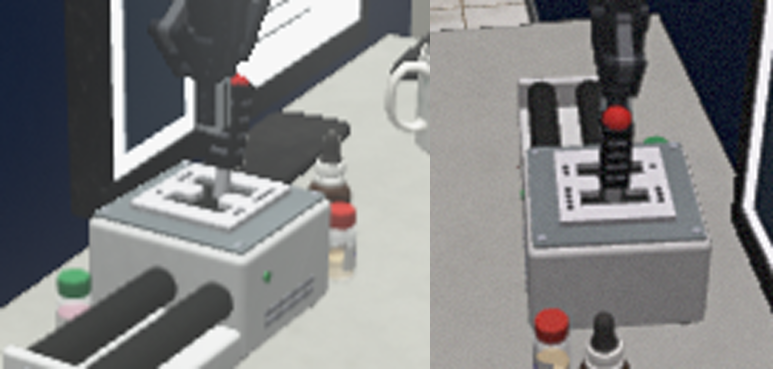

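apply_moves(steps=[[[-0.04,-0.4,0],[0,0,0]],[[-0.04,-0.4,0],[0,0,0]],[[0,0,0],[0,0,0]],[[0,0,0],[0,0,0]]])

```text
time_s: 9.5
position: [0.4534, 0.0122, 0.3177]
orientation: [180.0, 0.0, 84.6]
force: [0.2, 0.1, 0.2]
width: -0.0
```

```bash
python3 look.py 8; python3 tilt.py 8
python3 - <<'E'
import cv2
im=cv2.imread('pics/s8.png')[140:215,250:330]; cv2.imwrite('pics/s8c.png',cv2.resize(im,None,fx=8,fy=8,interpolation=2))
E
```

```text
9.5 [0.45343863 0.01217008 0.31768986] [1.79999268e+02 3.45129819e-03 8.45665703e+01] mixer xy mm [-1.8 -9. ] F [0.16910847 0.12696646 0.16918559]
scene [] [297.95729632 157.69576355]
side [([285.9, 217.6], np.int32(71))] [285.52048002 204.36508162]
across,shift [ 0.26470855 -0.02131134] [0. 0.]
```

View pics/s8c.png

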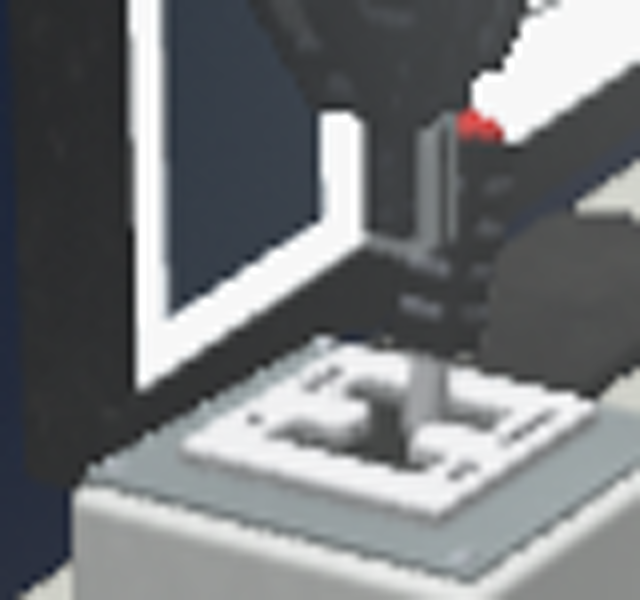

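Across is about +0.265, and the rod stands in the lane opposite the right channel. I'll go round behind the grip again.

apply_moves(steps=[[[0.11,1.2,0],[0,0,0]],[[0.11,1.2,0],[0,0,0]],[[0,0,0],[0,0,0]],[[-2.9,0.26,0],[0,0,0]],[[-2.9,0.26,0],[0,0,0]],[[0,0,0],[0,0,0]],[[-0.2,-2.3,0],[0,0,0]],[[-0.2,-2.3,0],[0,0,0]],[[0,0,0],[0,0,0]],[[0,0,0],[0,0,0]]])

```text
time_s: 10.6
position: [0.3941, -0.0046, 0.3177]
orientation: [180.0, -0.0, 84.5]
force: [0.2, 0.6, -0.4]
width: 0.0003
```

```bash
python3 look.py 9; python3 tilt.py 9
```

```text
10.6 [ 0.39405706 -0.00455935  0.31774448] [ 1.79977577e+02 -1.61107105e-03  8.45332876e+01] mixer xy mm [-59.4 -31. ] F [ 0.15143206  0.56372858 -0.43757493]
scene [] [297.95729632 157.69576355]
side [([286.0, 217.8], np.int32(66))] [285.52048002 204.36508162]
across,shift [ 0.26801228 -0.02036257] [0. 0.]
```

View pics/c9.png

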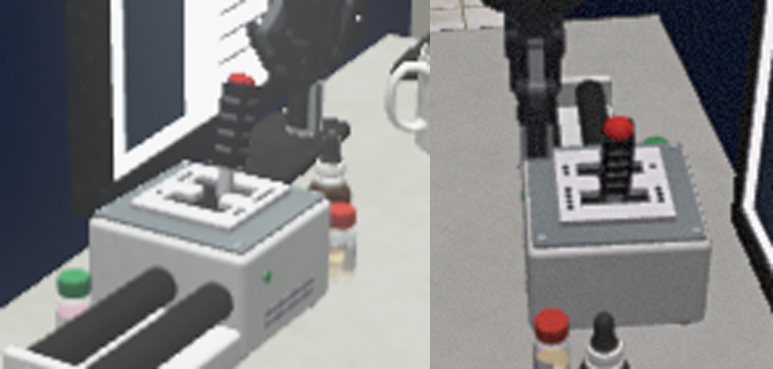

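apply_moves(steps=[[[1,-0.09,0],[0,0,0]],[[1,-0.09,0],[0,0,0]],[[0.5,-0.05,0],[0,0,0]],[[0.5,-0.05,0],[0,0,0]],[[0.5,-0.04,0],[0,0,0]],[[0.5,-0.04,0],[0,0,0]],[[0.5,-0.05,0],[0,0,0]],[[0.5,-0.05,0],[0,0,0]],[[0.5,-0.04,0],[0,0,0]],[[0,0,0],[0,0,0]]])

```text
time_s: 11.7
position: [0.4493, -0.0095, 0.3177]
orientation: [180.0, 0.0, 84.6]
force: [-0.5, -0.0, -0.6]
width: 0.0
```

```bash
python3 look.py 10; python3 tilt.py 10
```

```text
11.7 [ 0.44932343 -0.00954532  0.3176587 ] [1.79972786e+02 1.77109653e-03 8.45863743e+01] mixer xy mm [ -3.9 -31. ] F [-0.49337091 -0.00720795 -0.63035748]
scene [] [297.95729632 157.69576355]
side [([299.5, 217.9], np.int32(62))] [285.52048002 204.36508162]
across,shift [0.26738563 0.15374547] [0. 0.]
```

View pics/c10.png

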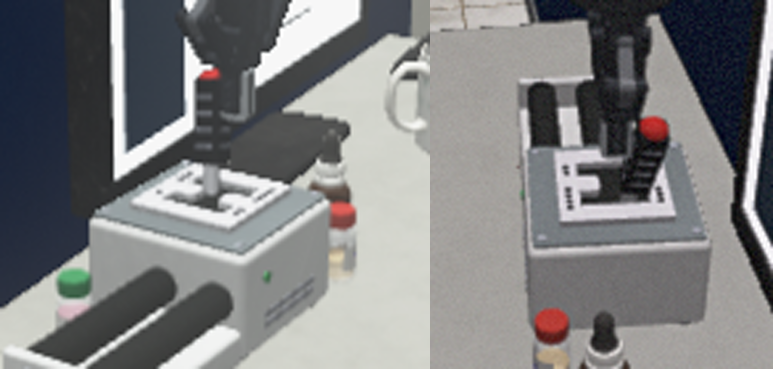

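apply_moves(steps=[[[0.4,-0.04,0],[0,0,0]],[[0.4,-0.03,0],[0,0,0]],[[0.4,-0.04,0],[0,0,0]],[[0.2,-0.02,0],[0,0,0]],[[0,0,0],[0,0,0]]])

```text
time_s: 12.3
position: [0.463, -0.0108, 0.3177]
orientation: [180.0, 0.0, 84.6]
force: [-0.6, -0.5, 0.2]
width: 0.0002
```

apply_moves(steps=[[[0.1,-0.01,0],[0,0,0]],[[0.1,-0.01,0],[0,0,0]],[[0,0,0],[0,0,0]]])

```text
time_s: 12.6
position: [0.4647, -0.011, 0.3177]
orientation: [-180.0, 0.0, 84.6]
force: [-0.4, -0.7, -1.1]
width: 0.0002
```

```bash
python3 look.py 11; python3 tilt.py 11
```

```text
12.6 [ 0.46468602 -0.01096469  0.31766872] [-1.79995825e+02  1.27388586e-03  8.45880591e+01] mixer xy mm [ 11.5 -31.1] F [-0.35186773 -0.69061971 -1.08982094]
scene [] [297.95729632 157.69576355]
side [([308.5, 219.0], np.int32(58))] [285.52048002 204.36508162]
across,shift [0.26958908 0.27419438] [5.68434189e-14 2.84217094e-14]
```

View pics/c11.png

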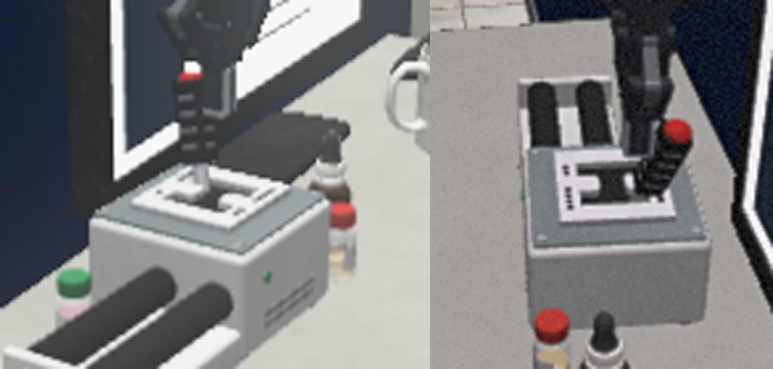

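apply_moves(steps=[[[0.1,-0.01,0],[0,0,0]],[[0.1,-0.01,0],[0,0,0]],[[0,0,0],[0,0,0]]])

```text
time_s: 13.0
position: [0.4664, -0.0111, 0.3175]
orientation: [-179.9, -0.0, 84.6]
force: [-5.7, 0.4, -0.6]
width: -0.0
```

apply_moves(steps=[[[0.1,-0.01,0],[0,0,0]],[[0,0,0],[0,0,0]]])

```text
time_s: 13.2
position: [0.467, -0.0111, 0.3174]
orientation: [-179.9, -0.0, 84.6]
force: [-7.3, -0.4, 0.3]
width: -0.0
```

apply_moves(steps=[[[0.1,-0.01,0],[0,0,0]],[[0,0,0],[0,0,0]]])

```text
time_s: 13.4
position: [0.4677, -0.0112, 0.3173]
orientation: [-179.8, -0.0, 84.6]
force: [-9.5, 1.2, 1.4]
width: -0.0
```

The force is rising, which means the stick is against the slot's end. I'll back off cleanly and check.

apply_moves(steps=[[[0.1,-0.01,0],[0,0,0]],[[0,0,0],[0,0,0]],[[-0.5,0.05,0],[0,0,0]],[[-1.5,0.13,0],[0,0,0]],[[-3,0.27,0],[0,0,0]],[[-2,0.18,0],[0,0,0]],[[0,0,4],[0,0,0]],[[0,0,4],[0,0,0]],[[0,0,0],[0,0,0]],[[0,0,0],[0,0,0]]])

```text
time_s: 14.4
position: [0.4, -0.0052, 0.3985]
orientation: [179.8, 0.0, 84.6]
force: [-1.0, 0.8, 0.0]
width: 0.0002
```

```bash
python3 look.py 12; python3 tilt.py 12
python3 - <<'E'
from h import *
im=cv2.imread('pics/d12.png')[195:260,265:325]; im2=cv2.imread('pics/s12.png')[150:215,255:315]
cv2.imwrite('pics/z12.png',cv2.resize(np.hstack([im,im2]),None,fx=6.5,fy=6.5,interpolation=2))
for q in ['vial_red','vial_green','dropper']:
  for c in ['scene','side']: print(q,c,[(np.round(a['point'],4).tolist(),round(float(a['score']),2)) for a in finder.look_for(c,q)[:2]])
E
```

```text
14.4 [ 0.40000142 -0.00521822  0.3985432 ] [1.79797612e+02 1.34694299e-02 8.45858380e+01] mixer xy mm [-53.4 -31.1] F [-1.00100772e+00  8.22828813e-01  2.67200345e-04]
scene [] [297.95729632 157.69576355]
side [([309.5, 219.0], np.int32(58))] [285.52048002 204.36508162]
across,shift [0.26688217 0.28813309] [-5.68434189e-14  2.84217094e-14]
vial_red scene [([0.3869, -0.0705, 0.034], 0.73)]
vial_red side [([0.3967, -0.0861, 0.0424], 0.68)]
vial_green scene [([0.5117, 0.1282, 0.0446], 0.57)]
vial_green side [([0.4855, -0.0202, 0.1389], 0.17)]
dropper scene [([0.4173, -0.1177, 0.0702], 0.53)]
dropper side [([0.4218, -0.1309, 0.0496], 0.92)]
```

View pics/c12.png

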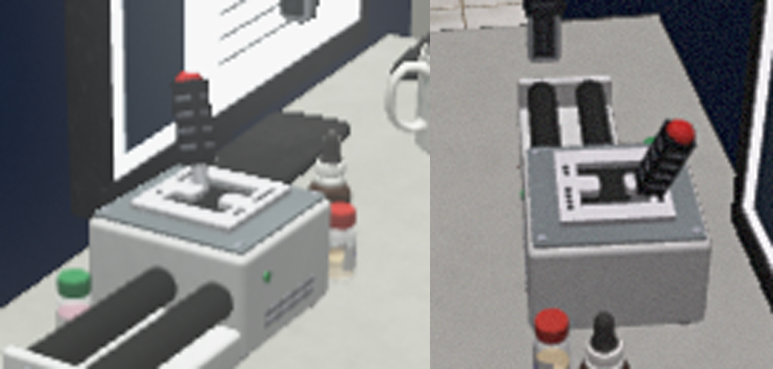

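View pics/z12.png

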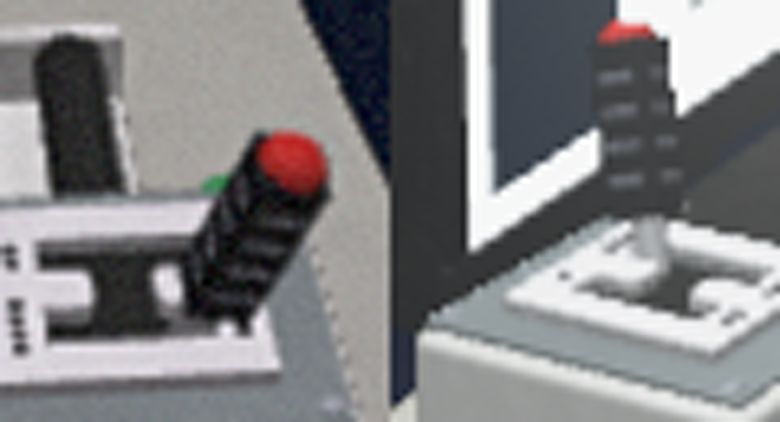

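Stick tilts read across 0.267 and shift 0.288, which is home in the third slot. The robot is clear and the bystanders haven't moved.

```bash
python3 -c "
from station import env
print(env.hand_in())"
```

```text
the job is handed in; nothing more can be done
None
```

The mixer is in third gear and the job is handed in, at about 14.5 s of the 72 s allowed.

**What I did:** With the gripper shut, I pushed the stick's rear face forward into the cross lane, then its left face across to the right. I then pushed the rear face forward again until the stick met the slot's end. The push force climbed to about 10 N there. I then backed the fingers off and raised them clear.

**Last checks:**
- **Stick position:** with the robot clear, the side picture gave about 0.27 rad across and 0.29 rad forward. That matches home in the third slot (0.27 and 0.29).
- **First and fourth slots:** the tilt readings and pictures taken along the way never showed the stick in either one.
- **Vials and dropper:** they stand upright in the last pictures. Their detected positions agree with those from the start to within about 6 mm, roughly the finder's own scatter.

**What failed or disagreed:**
- **One-camera tilt:** my red-cap detection failed in all but one of the scene pictures (some partly blocked by the gripper). Nearly all the tilt numbers, including the final ones, therefore rest on the side camera alone, though the scene pictures agree by eye.
- **Green vial:** the side camera gave no reliable position for it, so only the scene camera confirms it.
- **Mixer yaw:** estimates ranged from about -0.03 to -0.15 rad, and I used -0.09, which worked.

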